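# Set a stirrer four clicks faster and start it

### The arm

A 6-joint arm with a two-finger parallel gripper is mounted at the origin on a cart in front of the work surface, level with it; the furniture and walls round the work are solid. World frame = base frame: x ahead of the robot, y to its left, z up, the work surface at z = 0. Lengths are in mm, angles in rad, forces in N, time in s.
With the tool pointing down it reaches from about 300 to 850 mm from the base axis. Payload 4.2 kg.
Tool frame: the origin (TCP) lies between the finger pads; the fingertips stand 8 mm ahead of it and the grasp point (between the pads) lies 11 mm behind it; z points along the fingers, y is the line along which they close (so a half turn about z gives the same grasp; the last joint's range is limited). The gripper opens to 91 mm and grips with 3 to 60 N. Pads are 32 mm wide; open, the fingers measure 118 mm over their backs; the gripper's body (76 mm by 178 mm) begins 60 mm behind the grasp point.
Start: joints at [1.182, 0.32, 1.565, -0, 1.257, -0.02], TCP at [207.288, 536.352, 221.976] pointing down, gripper open.
Joint ranges: [-3.11, 3.11], [-0.84, 2.01], [0.21, 2.61], [-1.34, 4.49], [0.05, 2.63], [-2.56, 2.56]. Speed limits (rad/s): [2.57, 2.57, 3.14, 3.14, 3.14, 3.14].

### API

Orientations are given as a 3x3 rotation matrix whose columns are the frame's x, y, z axes.
In Python, from station import arm, imaging gives the robot as it stands. The module is installed in compiled form; this text tells all that it offers.
- The arm moves only by the shell command python3 -m handwheel 'ROWS' [FORCE]. ROWS is JSON, a list that holds one entry, the list of rows, each a list of 7 numbers: the closure, from 0 (fully open) to 1 (shut), then the shift along the tool's x, y, z in units of 30 mm (1.0 is 30 mm), then the turn, a rotation vector about the tool's x, y, z in units of 6 degrees (1.0 is 6 degrees). In form: [[[hand, tx, ty, tz, wx, wy, wz], ...]]. A call has exactly 8 rows; each row is the pose to reach, as a shift and turn from the pose commanded when the call began, along the tool's axes at that moment; what a row does not reach only later rows make up. A row lasts 1/10 s, in which the tool goes at most 50 mm and 8.59 degrees, less where a joint would pass 70% of its speed; a pose out of reach is approached as far as the arm can. A call with a gripper value outside its range is refused whole. The fingers move at their own pace and stop on an object; FORCE is the grip in N (left out, the last holds). Time passes only in rows, so rows that repeat a pose let the fingers close, or fill a call up. It gives the time, the measured TCP pose, the force, the opening and the grip force at its end, in the units of the state.
- arm.read_state(): the state, without advancing time (a new reading comes with each control period).
- imaging.snapshot(name): name is "scene" or "top" or "wrist"; returns the picture (384x512x3 uint8, blue, green, red); there is no depth.
- imaging.camera_model(name): a dict with "fx", "fy", "cx", "cy" (pixels), "k1" (the pictures are not rectified: a ray, as slopes to the right and down, at radius r is drawn at 1 + k1 r^2 times it, then the intrinsics apply), "extrinsics" (4x4, takes a point from camera to world coordinates); the wrist camera has in their place "T_tool_cam" (4x4, takes a point from camera to tool coordinates, whose origin is the TCP and whose axes are the flange's). Camera axes: x right, y down, z forward; pixel columns grow to the right and rows downward; lengths in mm; the calibration is good to about 2 mm. A picture is of the moment at which its call begins: read the wrist's pose just before it. camera_model takes no time and is no camera call.
- arm.job_done(): hands the job in; it is judged then, once.
Trained networks look in the newest picture that a camera, given by its name, has taken for a name from the list of things; names that differ only in an ending like _2 or _b are one class to them, and where a whole thing is asked for, a point or a joint stands for the part that bears it (a point fixed in the world has none). Each returns a list of dicts, best first, with "score" (0 to 1); they miss things now and then, are a little off and sometimes report something else, mostly with a low value. They report only what shows in the picture. A call takes as long as a camera call. They do not tell look-alikes from the thing itself.
- imaging.silhouettes(query, camera): "pixels" (384x512 bool, what is visible of it) and "point" ([column, row] in pixels, amid what is visible of it).
The state is a dict: "clock": time; "joint_pos": joint angles; "joint_vel": joint speeds; "joint_efforts": joint torques, N m; "eef_pos": TCP position; "orientation": TCP orientation; "wrist_force": force on the tool from outside, world axes, zero at the start; "moment": the same for the moment, N m; "width": opening from 0.0 (shut) to 1.0 (fully open); "grasp_force": force on a finger pad.
Only numpy, scipy, OpenCV 4.12 (cv2) and the standard library are available. Lean on these libraries where they do the work, as an engineer would, in place of code of your own. Each camera call takes 0.05 s, during which the arm holds its last target. There are 200 camera calls.

### The job

Set the magnetic stirrer four steps faster and start it: with one fingertip, push the bar of its click-stop dial round clockwise by exactly four clicks from where it now stands, then press the start key on the same panel all the way in and release it. Grip nothing, and leave the beaker on the stirrer's plate and the vial and clip in front of it as they stand.

Things in the scene. Friction and masses are not known exactly. Their poses are not given: they have to be found in the camera images.
- stirrer: white magnetic stirrer, 265 (x) x 165 (y) mm, fixed to the worktop. Origin: centre of its underside; x to its rear, y to its left, z up. Its front 100 mm is the control panel; behind that (x > -0.029) stands the 62 mm high housing with a square 150 mm metal plate, top at 74 mm, centred at x = +0.052
- panel_face (a point): point on the panel's face where the dial's axis meets it: x = -0.083, y = +0.035, z = 0.046 in the stirrer's frame. The panel is tilted 8 degrees towards the robot side: z here is its normal, out of the panel, x runs up the panel to the rear, y to the left
- dial (a joint): angle of the dial (rad), growing clockwise seen from above. Eight rests, 30 degrees (0.5236) apart, from 0 to 3.665; stops just beyond the first and last. It starts in one of the first four. Turning takes about 0.06 N m (some 3 N at the bar's end); half way between two rests it snaps on to the next by itself, and it stays where it is let go
- dial_hub (a point): point on the dial's axis, at the top of the bar, 26 mm above the panel's face. z: out of the panel; x: along the bar to its pointer end, turning with the dial. The pointer end lies 105 degrees to the left of the panel's x axis (the rear) at joint value 0, straight to the rear at 1.83, and 105 degrees to the right at 3.665
- pointer_tip (a point): top of the end of the bar that carries the white line, 28 mm from the axis
- tail_tip (a point): top of the other, plain end of the bar, 28 mm from the axis
- bar_left: left half of the dial's black finger bar (seen from the tail towards the pointer); origin on the dial's axis in the panel's face, x towards the pointer end, z out of the panel. The whole bar is straight, 56 mm long, 12 mm wide, and stands 8 to 26 mm above the panel's face, on a round knurled skirt of 60 mm diameter and 8 mm height
- bar_right: right half of the same bar, same origin and axes
- start_key (a joint): travel of the start key into the panel (m): 0 out, 0.004 all the way in; a spring of about 1.5 N at rest and 4 N fully in pushes it out again
- key_top (a point): centre of the start key's upper face: a grey key, 18 x 22 mm, standing 7 mm out of the panel on its right side, 85 mm from the dial's axis; z points out of the panel
- beaker: empty glass beaker, 51 mm diameter, 62 mm high, standing loose on the stirrer's plate; origin at the centre of its underside
- vial: small capped glass vial, 17 mm diameter, 59 mm high, standing loose on the worktop in front of the stirrer on the right; origin at the centre of its underside
- clip: plastic joint clip, 30 x 27 x 17 mm, lying loose on the worktop in front of the stirrer on the left; origin at the centre of its underside
There are look-alikes about, which are no part of the job. Of the things like the vial, leave any that is pink or red; of the rest the smaller one is meant.

How it is judged (in metres and radians):
On the way, in this order (a step that is already met when the one before it is completed fails the run):
1. the dial rests four clicks clockwise from where it started, with the start key still out (distance of pointer_tip from where it was at the start of the episode between 0.0462 and 0.0505 m and value of joint start_key below 0.001 m and velocity of joint dial between -0.2 and 0.2 rad/s), for 0.3 s.
2. the start key is pressed all the way in, with the dial still four clicks on (distance of pointer_tip from where it was at the start of the episode between 0.0462 and 0.0505 m and value of joint start_key above 0.0032 m), for 0.1 s.
At the end, for the whole second after the job is handed in: The dial rests four clicks (120 degrees, within 9) clockwise from its first rest; the start key has been pressed in by at least 3.2 of its 4 mm after that and is out again; the beaker stands upright within 15 mm of where it stood, the vial upright and the clip within 30 mm of where they were (distance of pointer_tip from where it was at the start of the episode between 0.0462 and 0.0505 m and value of joint start_key below 0.001 m and velocity of joint dial between -0.1 and 0.1 rad/s and distance of beaker from where it was at the start of the episode below 0.015 m and angle between each of beaker, vial's own z axis and vertical below 0.1 rad and linear speed of beaker below 0.02 m/s and distance of each of vial, clip from where it was at the start of the episode below 0.03 m); the robot touches nothing.
It fails at once if the beaker on the plate is pushed aside, lifted or tipped over (distance of beaker from where it was at the start of the episode above 0.015 m or angle between beaker's own z axis and vertical above 0.5 rad or z of beaker in the frame of stirrer above 0.084 m).
It fails at once if the vial is pushed aside, lifted or tipped over (distance of vial from where it was at the start of the episode above 0.03 m or angle between vial's own z axis and vertical above 0.5 rad or z of vial in the frame of stirrer above 0.012 m).
It fails at once if the joint clip is pushed aside, lifted or tipped over (distance of clip from where it was at the start of the episode above 0.03 m or angle between clip's own z axis and vertical above 0.5 rad or z of clip in the frame of stirrer above 0.012 m).
It fails at once if the dial's bar is pinched: both of its flanks are pressed by the fingers at the same time (contact force between the fingers and bar_left above 2 N and contact force between the fingers and bar_right above 2 N).
It also fails if it takes over 56 s, if anything falls off the work surface, if the arm or the gripper's body presses on something with over 40 N, if the wrist force passes 120 N, or if a joint passes its speed limit or range.

## Working session

There is one attempt and no reset: what is moved stays moved. The work goes in short steps, Python scripts to look and compute and a shell command to move; the robot and the scene stay as the last step left them, time stands still between calls to the robot, and variables do not carry over. Pictures are saved under pics/ and viewed, at most 10 in all, crops included, and the job is handed in when it is done.

```bash
mkdir -p pics
python3 - <<'E'
from station import arm, imaging
import numpy as np, cv2
s=arm.read_state(); print(s['clock'],s['eef_pos'],s['orientation'],s['width'])
for c in ['scene','top']:
    im=imaging.snapshot(c); cv2.imwrite(f'pics/{c}0.png',im)
    m=imaging.camera_model(c); print(c,{k:(np.round(v,3).tolist()) for k,v in m.items()})
    for q in ['stirrer','dial','pointer_tip','tail_tip','start_key','key_top','beaker','vial','clip']:
        for d in imaging.silhouettes(q,c)[:3]: print(q,round(d['score'],2),np.round(d['point']),d['pixels'].sum())
print(imaging.camera_model('wrist'))
a=cv2.imread('pics/scene0.png');b=cv2.imread('pics/top0.png')
E
```

```text
0.0 [207.1040648  535.87324968 221.09394805] [[-9.32762021e-01  3.60492075e-01 -6.90050450e-04]
 [ 3.60492734e-01  9.32760456e-01 -1.70875603e-03]
 [ 2.76587648e-05 -1.84262091e-03 -9.99998302e-01]] 0.9995988100428014
scene {'fx': 448.876, 'fy': 448.876, 'cx': 261.007, 'cy': 189.143, 'k1': -0.098, 'extrinsics': [[-0.789, -0.255, 0.559, 46.963], [-0.614, 0.351, -0.707, 387.634], [-0.016, -0.901, -0.434, 452.175], [0.0, 0.0, 0.0, 1.0]]}
stirrer 0.84 [237. 212.] 5725
pointer_tip 0.87 [241. 216.] 671
tail_tip 0.97 [239. 218.] 610
beaker 0.82 [195. 168.] 884
vial 0.75 [328. 215.] 227
vial 0.64 [316. 230.] 555
vial 0.59 [306. 221.] 253
clip 0.69 [267. 200.] 65
clip 0.6 [284. 248.] 128
top {'fx': 468.533, 'fy': 468.533, 'cx': 253.994, 'cy': 187.701, 'k1': -0.185, 'extrinsics': [[0.018, -0.982, 0.188, 363.23], [-1.0, -0.016, 0.012, -204.266], [-0.009, -0.188, -0.982, 922.261], [0.0, 0.0, 0.0, 1.0]]}
stirrer 0.55 [249. 157.] 10253
dial 0.75 [246. 111.] 732
dial 0.68 [229. 193.] 780
pointer_tip 0.88 [230. 191.] 820
tail_tip 0.72 [233. 194.] 727
start_key 0.42 [274. 190.] 112
beaker 0.87 [244. 110.] 734
vial 0.69 [260. 260.] 156
vial 0.54 [315. 218.] 227
vial 0.5 [281. 235.] 96
{'fx': 323.8742199784225, 'fy': 323.8742199784225, 'cx': 255.1760775535158, 'cy': 188.6916650493958, 'k1': -0.07940236825830611, 'T_tool_cam': array([[-3.60866979e-04, -9.58727513e-01, -2.84326267e-01,
         8.09817206e+01],
       [ 9.99999933e-01, -3.63318075e-04, -4.41180482e-05,
        -4.43091191e-01],
       [-6.10036854e-05, -2.84326264e-01,  9.58727580e-01,
        -1.62741543e+02],
       [ 0.00000000e+00,  0.00000000e+00,  0.00000000e+00,
         1.00000000e+00]])}
```

View pics/top0.png

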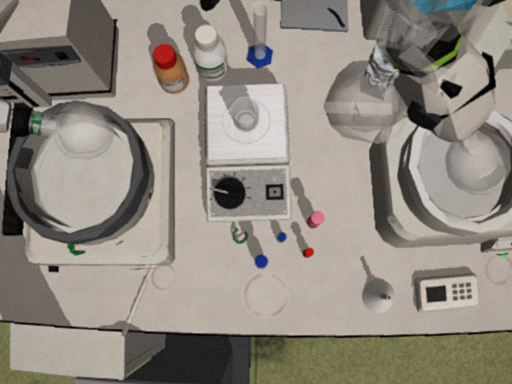

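View pics/scene0.png

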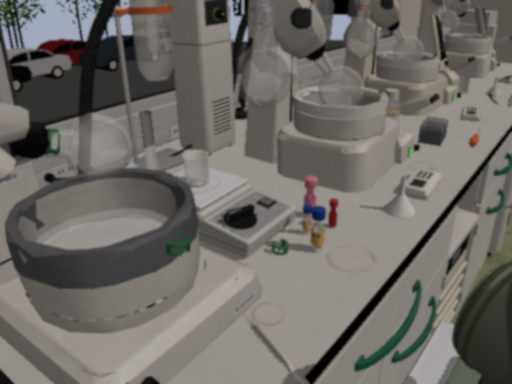

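The top view shows the stirrer at about (248,150), its dial at (229,192) with the pointer line to the left, and its key at (274,191). The beaker is at (245,115) and the clip at (239,234).
Vial candidates in the top view are pink (316,219), red (309,252), large blue (261,261) and small blue (282,237). The small blue one fits, being neither pink nor red and the smaller of the rest. I'll confirm it in an enlarged crop.

```bash
cat > h.py <<'E'
import numpy as np, cv2
from station import arm, imaging
def norm(m,uv):
    d=(np.asarray(uv,float)-[m['cx'],m['cy']])/[m['fx'],m['fy']]; s=d.copy()
    for _ in range(20): s=d/(1+m['k1']*(s**2).sum(-1,keepdims=True))
    return s
def onplane(m,E,uv,z):
    s=norm(m,np.atleast_2d(uv)); r=np.c_[s,np.ones(len(s))]@E[:3,:3].T
    t=(z-E[2,3])/r[:,2]; return E[:3,3]+r*t[:,None]
def proj(m,E,P):
    p=(np.atleast_2d(P)-E[:3,3])@E[:3,:3]; s=p[:,:2]/p[:,2:]
    s=s*(1+m['k1']*(s**2).sum(1,keepdims=True)); return s*[m['fx'],m['fy']]+[m['cx'],m['cy']]
E
python3 - <<'E'
from h import *
im=cv2.imread('pics/top0.png'); c=im[75:275,195:345]
cv2.imwrite('pics/crop1.png',cv2.resize(c,(450*1,600),interpolation=cv2.INTER_CUBIC))
m=imaging.camera_model('top');E=m['extrinsics']
for n,uv,z in [('dial',(229,192),60),('key',(274,191),53),('plate',(246,124),74),('corners',(208,220),40),('c2',(289,217),40),('vial',(282,237),50),('clip',(239,234),17),('bigblue',(261,261),50),('pink',(316,219),50)]: print(n,onplane(m,E,uv,z).round())
E
```

```text
dial [[ 519. -147.   60.]]
key [[ 524. -232.   53.]]
plate [[ 648. -177.   74.]]
corners [[ 468. -107.   40.]]
c2 [[ 476. -261.   40.]]
vial [[ 437. -248.   50.]]
clip [[ 445. -166.   17.]]
bigblue [[ 392. -209.   50.]]
pink [[ 472. -311.   50.]]
```

View pics/crop1.png

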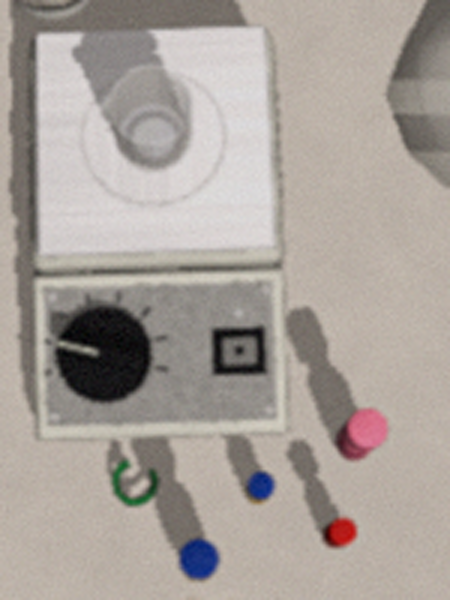

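Confirmed in the crop: the small blue vial at crop (260,486), which is top (282,237), is the one meant. The dial's pointer points left and slightly to the rear, and the plate corners are clear. Next I'll fit the stirrer pose and plan the approach.

```bash
cat >> h.py <<'E'
from scipy.spatial.transform import Rotation as Rn
from scipy.optimize import least_squares
def to(p,R,s=None,cmd=None):
    s=s or arm.read_state(); R0=np.array(s['orientation']); 
    d=R0.T@(np.array(p)-s['eef_pos'])/30; w=Rn.from_matrix(R0.T@R).as_rotvec(degrees=True)/6
    return d.round(2),w.round(2)
def Rt(yaw,tilt=8):  # tool: x towards robot, y left, z into panel
    return Rn.from_euler('z',yaw,degrees=True).as_matrix()@Rn.from_euler('y',-tilt,degrees=True).as_matrix()@np.diag([-1.,1,-1])
E
python3 - <<'E'
from h import *
m=imaging.camera_model('top');E=m['extrinsics']
c=np.array([(38,33),(267,28),(275,248),(36,255)])/3+[195,75]-.33
P=np.array([[127,75,74],[127,-75,74],[-23,-75,74],[-23,75,74]])
f=lambda q:np.c_[P[:,:2]@Rn.from_euler('z',q[2]).as_matrix()[:2,:2].T+q[:2],P[:,2]]
r=least_squares(lambda q:(proj(m,E,f(q))-c).ravel(),[600,-180,0]); print(r.x,np.degrees(r.x[2]),r.fun.round(1))
for i in [(290,20)]: pass
R=Rt(np.degrees(r.x[2])); print(R.round(3))
print(to([330,300,380],np.array(arm.read_state()['orientation'])))
for a in [(80,235),(30,260),(170,262),(152,170)]: print(a,onplane(m,E,a,150).round(),onplane(m,E,a,30).round())
E
```

```text
[ 6.02859202e+02 -1.78325181e+02  3.82532092e-02] 2.191747437129879 [-0.5 -0.4  0.2 -0.5  0.4  0.7 -0.1  0.1]
[[-0.99  -0.038  0.139]
 [-0.038  0.999  0.005]
 [-0.139  0.    -0.99 ]]
(array([-6.66, -5.87, -5.27]), array([0., 0., 0.]))
(80, 235) [[424.  99. 150.]] [[433. 147.  30.]]
(30, 260) [[378. 189. 150.]] [[380. 250.  30.]]
(170, 262) [[384. -59. 150.]] [[387. -36.  30.]]
(152, 170) [[539. -20. 150.]] [[566.   9.  30.]]
```

```bash
python3 -m handwheel '[[[1,0,0,-1.6,0,0,0],[1,-0.5,-0.5,-3,0,0,0],[1,-1.5,-1.4,-3.8,0,0,0],[1,-2.6,-2.3,-4.5,0,0,-0.5],[1,-3.7,-3.2,-5,0,0,-1.5],[1,-4.8,-4.2,-5.2,0,0,-2.5],[1,-5.8,-5.1,-5.2,0,0,-3.2],[1,-6.6,-5.9,-5.2,0,0,-3.2]]]' 5
python3 - <<'E'
from h import *
R=Rt(2.2,0)
s=arm.read_state();print(s['eef_pos'],s['joint_pos'],s['width']);print(to([390,-60,330],R),to([480,-175,200],Rt(2.2)))
E
```

```text
clock: 1.8
eef_pos: [328.9, 298.0, 378.5]
orientation: [[-0.999, 0.033, 0.001], [0.033, 0.999, 0.001], [-0.001, 0.001, -1.0]]
wrist_force: [1.4, 0.4, -0.3]
width: 0.329
grasp_force: 0.0
[328.85327413 298.01479257 378.47583212] [ 7.10620403e-01  4.43159149e-02  1.52691561e+00 -3.96305422e-04
  1.56899856e+00 -8.26969267e-01] 0.3289696604926162
(array([ -2.43, -11.86,   1.61]), array([ 0.01,  0.01, -0.68])) (array([ -5.55, -15.59,   5.95]), array([-0.04, -1.32, -0.68]))
```

```bash
python3 -m handwheel '[[[1,-0.3,-1.5,0,0,0,0],[1,-0.6,-3,0,0,0,0],[1,-0.9,-4.5,0.2,0,0,-0.3],[1,-1.2,-6,0.4,0,0,-0.6],[1,-1.5,-7.5,0.8,0,0,-0.7],[1,-1.8,-9,1.2,0,0,-0.7],[1,-2.1,-10.4,1.5,0,0,-0.7],[1,-2.4,-11.8,1.6,0,0,-0.7]]]'
python3 - <<'E'
from h import *
s=arm.read_state();print(s['joint_pos']);print(to([490,-175,200],Rt(2.2)))
E
```

```text
clock: 2.6
eef_pos: [387.5, -58.1, 329.3]
orientation: [[-0.999, -0.039, -0.001], [-0.039, 0.999, 0.0], [0.001, 0.0, -1.0]]
wrist_force: [0.6, -0.2, 0.6]
width: 0.005
grasp_force: 0.0
[-1.78403514e-01 -3.22170083e-02  1.72280357e+00  3.57469232e-04
  1.45171356e+00 -1.78848996e+00]
(array([-3.26, -4.03,  4.31]), array([ 0.01, -1.34,  0.01]))
```

```bash
python3 -m handwheel '[[[1,-0.5,-1,0.5,0,0,0],[1,-1,-2,1,0,-0.3,0],[1,-1.6,-2.9,1.8,0,-0.7,0],[1,-2.3,-3.6,2.8,0,-1.1,0],[1,-2.9,-4,3.7,0,-1.3,0],[1,-3.3,-4,4.3,0,-1.33,0],[1,-3.3,-4,4.3,0,-1.33,0],[1,-3.3,-4,4.3,0,-1.33,0]]]'
python3 - <<'E'
from h import *
s=arm.read_state(); im=imaging.snapshot('wrist'); cv2.imwrite('pics/w1.png',im)
np.savez('w1.npz',p=s['eef_pos'],R=s['orientation'])
m=imaging.camera_model('wrist'); T=np.eye(4);T[:3,:3]=s['orientation'];T[:3,3]=s['eef_pos'];E=T@m['T_tool_cam']
Rs=Rn.from_euler('z',2.2,degrees=True).as_matrix(); Rp=Rs@Rn.from_euler('y',-8,degrees=True).as_matrix()
o=np.array([602.9,-178.3,0])+Rs@[-83,35,46]
print('dial axis',o)
for n,q in [('face',[0,0,0]),('hub',[0,0,26]),('key',[0,-85,7])]: print(n,proj(m,E,o+Rp@q).round(1))
for q in ['dial','pointer_tip','start_key','vial','clip','beaker']:
    for d in imaging.silhouettes(q,'wrist')[:3]: print(q,round(d['score'],2),np.round(d['point']),d['pixels'].sum())
E
```

```text
clock: 3.4
eef_pos: [491.7, -172.3, 201.2]
orientation: [[-0.99, -0.04, 0.138], [-0.04, 0.999, 0.006], [-0.138, 0.0, -0.99]]
wrist_force: [0.3, 0.5, -0.0]
width: 0.008
grasp_force: 0.0
dial axis [ 518.61760462 -146.51198608   46.        ]
face [[279.5 181.5]]
hub [[281.5 188.7]]
key [[195.5 183.3]]
dial 0.55 [277. 186.] 2838
dial 0.26 [256. 329.] 35
pointer_tip 0.7 [280. 182.] 2778
start_key 0.97 [195. 184.] 391
vial 0.91 [210.  46.] 903
vial 0.78 [113. 136.] 1385
vial 0.68 [123.  70.] 690
clip 0.58 [268.  92.] 306
clip 0.31 [179.  97.] 464
beaker 0.18 [178.  97.] 467
```

View pics/w1.png

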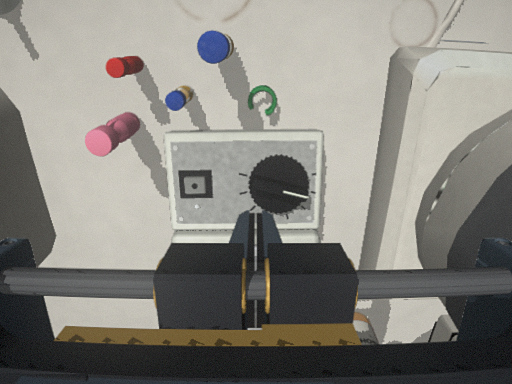

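The wrist view shows the dial hub at (281,189) with its white pointer tip at (306,196), so the pointer is 75° left of the rear, which is rest 1. The key is at (195,184). Both are within about 1 px of my fitted model. The target is 45° right of the rear.

The plan is to push the tail's flank with the closed fingertips, from the rear-right round to the front.

```bash
cat >> h.py <<'E'
Rs=Rn.from_euler('z',2.2,degrees=True).as_matrix(); Rp=Rs@Rn.from_euler('y',-8,degrees=True).as_matrix()
O=np.array([602.9,-178.3,0])+Rs@[-83,35,46]
def panel():  # TCP in panel frame (x rear,y left,h), force in panel frame
    s=arm.read_state(); return (Rp.T@(s['eef_pos']-O)).round(1),(Rp.T@s['wrist_force']).round(1),round(s['clock'],2)
E
python3 - <<'E'
from h import *
print(panel()); print(to(O+Rp@[24,-31,55],Rt(2.2)))
E
```

```text
(array([ -5.7, -24.7, 158.2]), array([ 0.5, -1.1,  0.8]), 3.75)
(array([-0.99, -0.21,  3.44]), array([-0.  ,  0.01,  0.01]))
```

```bash
python3 -m handwheel '[[[1,-0.2,0,0.8,0,0,0],[1,-0.5,-0.1,1.8,0,0,0],[1,-0.8,-0.2,2.7,0,0,0],[1,-1,-0.2,3.2,0,0,0],[1,-1,-0.2,3.4,0,0,0],[1,-1,-0.2,3.4,0,0,0],[1,-1,-0.2,3.4,0,0,0],[1,-1,-0.2,3.4,0,0,0]]]' >/dev/null
python3 - <<'E'
from h import *
print(panel(),to(O+Rp@[24,-31,22],Rt(2.2))); imaging.snapshot('wrist'); im=imaging.snapshot('wrist'); cv2.imwrite('pics/w2.png',im[80:300,130:400].repeat(2,0).repeat(2,1))
E
```

```text
(array([ 24.6, -31. ,  56.5]), array([ 0. ,  0.5, -0.5]), 4.55) (array([ 0.02, -0.  ,  1.15]), array([-0.01,  0.02,  0.01]))
```

View pics/w2.png

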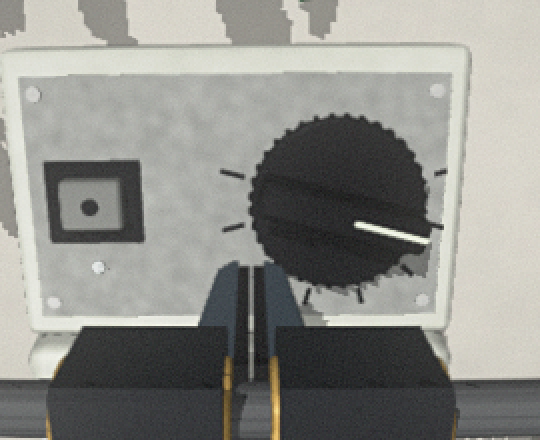

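The crop shows the fingertips just behind the tail, clear of the dial's skirt and tapered to about 12 mm at the tips. The key is at crop (90,205) and the pointer at crop (428,241). Now I'll lower and begin the push.

```bash
python3 -m handwheel '[[[1,0,0.1,0.4,0,0,0],[1,0,0.13,0.8,0,0,0],[1,0,0.13,1.1,0,0,0],[1,0,0.13,1.15,0,0,0],[1,0,0.13,1.15,0,0,0],[1,0,0.13,1.15,0,0,0],[1,0,0.13,1.15,0,0,0],[1,0,0.13,1.15,0,0,0]]]' >/dev/null
python3 -c "
from h import *
print(panel())"
python3 -m handwheel '[[[1,0.13,0,0,0,0,0],[1,0.27,0,0,0,0,0],[1,0.4,0.03,0,0,0,0],[1,0.53,0.05,0,0,0,0],[1,0.67,0.08,0,0,0,0],[1,0.8,0.1,0,0,0,0],[1,0.9,0.18,0,0,0,0],[1,0.9,0.18,0,0,0,0]]]' >/dev/null
python3 - <<'E'
from h import *
print(panel()); im=imaging.snapshot('wrist'); cv2.imwrite('pics/w3.png',im[80:300,130:400].repeat(2,0).repeat(2,1))
E
```

```text
(array([ 24.3, -26.9,  21.1]), array([-0.6, -0. ,  0.5]), 5.45)
(array([ -3.7, -21.2,  20.7]), array([-0. , -1. , -0.4]), 6.25)
```

View pics/w3.png

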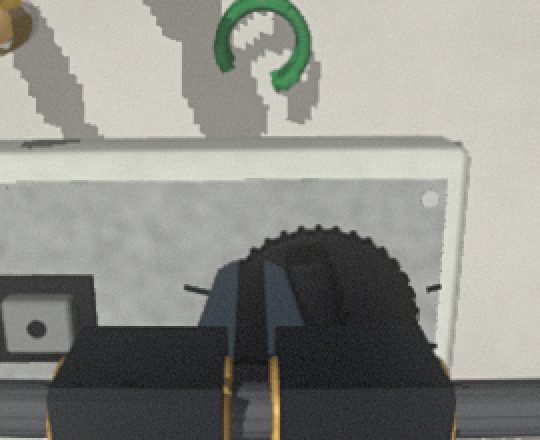

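The tail now points to the front and about 15° right, with its end at crop (310,250). That is two clicks on, at rest with no force. I'll step clear, move forward and push the tail end to the left.

```bash
python3 -m handwheel '[[[1,0,-0.2,0,0,0,0],[1,0,-0.35,0,0,0,0],[1,0.3,-0.35,0,0,0,0],[1,0.7,-0.35,0,0,0,0],[1,1.05,-0.35,0,0,0,0],[1,1.05,-0.2,0,0,0,0],[1,1.05,-0.05,0,0,0,0],[1,1.05,0.1,0,0,0,0]]]' >/dev/null
python3 -c "
from h import *
print(panel())"
python3 -m handwheel '[[[1,0,0.1,0,0,0,0],[1,0,0.2,0,0,0,0],[1,0,0.3,0,0,0,0],[1,0,0.4,0,0,0,0],[1,0,0.45,0,0,0,0],[1,0,0.47,0,0,0,0],[1,0,0.47,0,0,0,0],[1,0,0.47,0,0,0,0]]]' >/dev/null
python3 - <<'E'
from h import *
print(panel()); im=imaging.snapshot('top'); cv2.imwrite('pics/t4.png',cv2.resize(im[150:280,180:330],(600,520)))
im=imaging.snapshot('wrist'); a=im[80:300,130:400].repeat(2,0).repeat(2,1);b=cv2.resize(imaging.snapshot('top')[160:250,195:260],(260,360));c=np.zeros((440,800,3),np.uint8);c[:440,:540]=a;c[:360,540:]=b;cv2.imwrite('pics/w4.png',c)
E
```

```text
(array([-34.7, -18.6,  20.9]), array([-1. , -1.8,  0.1]), 7.1)
(array([-34.5,  -4.2,  20.8]), array([ 0. , -0.2, -0.1]), 7.9)
```

View pics/w4.png

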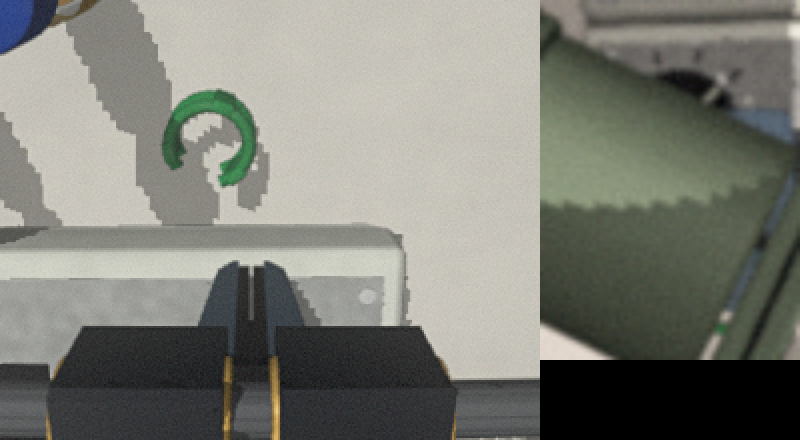

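The top crop shows the pointer line at crop (703,103) to (728,75), about 45° right of the rear. That is four clicks, with no force left on the finger. I'll back off and go above the key, then verify numerically.

```bash
python3 -m handwheel '[[[1,0.05,-0.2,0,0,0,0],[1,0.05,-0.3,-0.3,0,0,0],[1,0,-0.4,-1,0,0,0],[1,-0.2,-1,-1.5,0,0,0],[1,-0.6,-1.7,-1.5,0,0,0],[1,-1,-2.4,-1.5,0,0,0],[1,-1.15,-2.7,-1.5,0,0,0],[1,-1.15,-2.7,-1.5,0,0,0]]]' >/dev/null
python3 - <<'E'
from h import *
s=arm.read_state(); im=imaging.snapshot('wrist'); print(panel(),to(O+Rp@[0,-85,15],Rt(2.2)))
m=imaging.camera_model('wrist'); T=np.eye(4);T[:3,:3]=s['orientation'];T[:3,3]=s['eef_pos'];E=T@m['T_tool_cam']
for n,q in [('hub',[0,0,26]),('tip',[19.8,-19.8,26]),('key',[0,-85,7])]: print(n,proj(m,E,O+Rp@q).round(1))
for q in ['start_key','key_top']:
    for d in imaging.silhouettes(q,'wrist')[:2]: print(q,round(d['score'],2),d['point'],d['pixels'].sum())
cv2.imwrite('pics/w5.png',cv2.resize(im[80:330,130:430],(600,500)))
E
```

```text
(array([ -0.4, -85.3,  65.7]), array([ 0.1, -0.3,  0.3]), 8.9) (array([-0.01,  0.01,  1.69]), array([ 0.01, -0.01,  0.  ]))
hub [[382.8 217.5]]
tip [[351.6 244.2]]
key [[257.6 208.2]]
start_key 0.93 [253.6, 205.6] 412
key_top 0.74 [252.5, 205.9] 464
```

View pics/w5.png

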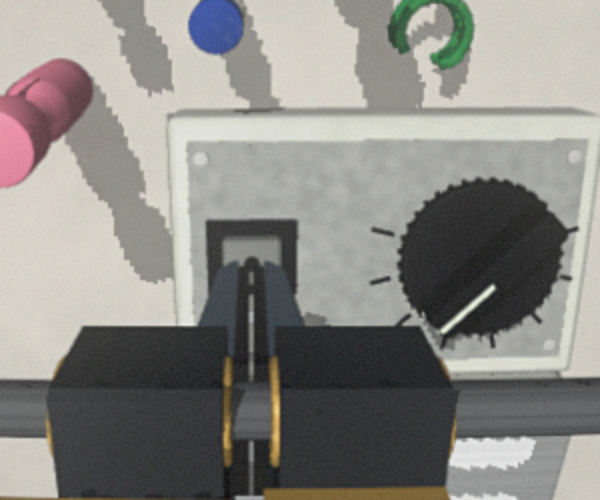

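The pointer tip is at full-image (351,246), against (352,244) predicted for 45° right, so exactly four clicks is confirmed. The fingertips stand over the key, and the clip and small blue vial are undisturbed. Now I'll press the key.

```bash
python3 -m handwheel '[[[1,0,0,0.6,0,0,0],[1,0,0,1.2,0,0,0],[1,0,0,1.5,0,0,0],[1,0,0,1.6,0,0,0],[1,0,0,1.68,0,0,0],[1,0,0,1.72,0,0,0],[1,0,0,1.75,0,0,0],[1,0,0,1.75,0,0,0]]]' >/dev/null
python3 -c "
from h import *
print(panel())"
python3 -m handwheel '[[[1,0,0,0.03,0,0,0],[1,0,0,0.05,0,0,0],[1,0,0,0.07,0,0,0],[1,0,0,0.07,0,0,0],[1,0,0,0.07,0,0,0],[1,0,0,0.07,0,0,0],[1,0,0,0.07,0,0,0],[1,0,0,0.07,0,0,0]]]' >/dev/null
python3 -c "
from h import *
print(panel())"
```

```text
(array([  0.3, -85.2,  13.7]), array([-0.9,  1. ,  2.3]), 9.8)
(array([  0.3, -85.2,  11.2]), array([0.4, 3.7, 3.3]), 10.6)
```

```bash
python3 -m handwheel '[[[1,0,0,0.02,0,0,0],[1,0,0,0.04,0,0,0],[1,0,0,0.05,0,0,0],[1,0,0,0.06,0,0,0],[1,0,0,0.06,0,0,0],[1,0,0,0.06,0,0,0],[1,0,0,0.06,0,0,0],[1,0,0,0.06,0,0,0]]]' >/dev/null
python3 -c "
from h import *
for i in range(1): print(panel())"
```

```text
(array([  0.4, -85.3,  10.8]), array([-1.8,  4.7, 15.3]), 11.4)
```

The force jumped to 15 N at about 4 mm of travel, so the key is fully in. Now I'll release and retreat.

```bash
python3 -m handwheel '[[[1,0,0,-0.2,0,0,0],[1,0,0,-0.5,0,0,0],[1,0,0,-1,0,0,0],[1,0,0,-2,0,0,0],[1,0,0,-3,0,0,0],[1,0,0,-4,0,0,0],[1,0,0,-4.5,0,0,0],[1,0,0,-4.5,0,0,0]]]' >/dev/null
python3 - <<'E'
from h import *
s=arm.read_state(); im=imaging.snapshot('wrist'); print(panel())
m=imaging.camera_model('wrist'); T=np.eye(4);T[:3,:3]=s['orientation'];T[:3,3]=s['eef_pos'];E=T@m['T_tool_cam']
for n,q in [('hub',[0,0,26]),('tip',[19.8,-19.8,26]),('key',[0,-85,7])]: print(n,proj(m,E,O+Rp@q).round(1))
cv2.imwrite('pics/w6.png',cv2.resize(im[0:300,100:400],(600,600)))
E
```

```text
(array([  0.5, -86. , 145.1]), array([ 0.5, -0.6, -0.3]), 12.25)
hub [[350.7 183.7]]
tip [[327.8 204.1]]
key [[257.7 178.1]]
```

View pics/w6.png

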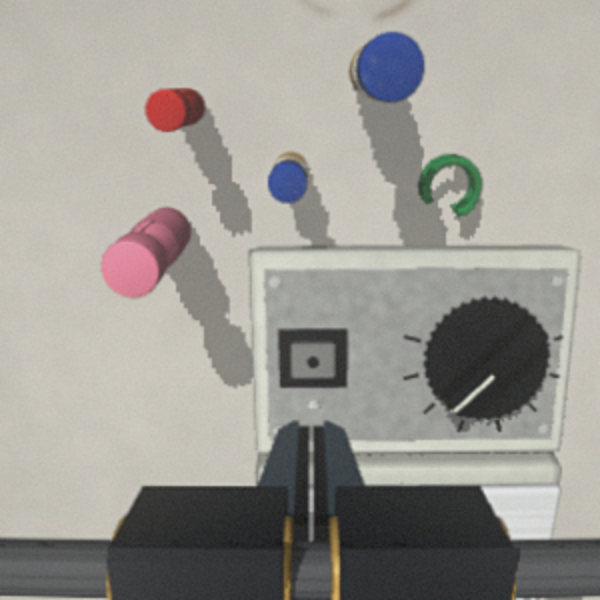

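The pointer end is at crop (456,411), which is four clicks on. The key is out at (313,360), the vials and clip are upright and in place, and the robot is clear of everything.

```bash
python3 -c "
from station import arm
print(arm.job_done())"
```

```text
the job is handed in; nothing more can be done
None
```

The job is handed in, with no verdict returned: the dial was pushed exactly four clicks clockwise, the start key pressed fully in and released, and in the last picture the vial and clip stood in place; the beaker was out of view, but the arm never went near it.

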